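# Reset the bench pin in its left-hand clamp

### The job

The wooden bench pin in the goldsmith's holder sticks out too far. Its keeper knob has a left-hand thread: unscrew it by turning it clockwise (seen from above) until the line engraved on the knob meets the long engraved groove, then push the pin straight into the holder until you feel it come up against the hidden sprung stop and press it there for a moment with about 15 N. Last, screw the knob back anticlockwise until its line meets the engraved dot; go gently, never forcing the pin against the holder with 40 N or more, and leave the other tools where they lie.

Things in the scene. Friction and masses are not known exactly. Their poses are not given: they have to be found in the camera images.
- holder: Grey bench-pin holder fixed to the bench: foot plate 155 x 90 x 10 mm (x = -75 to +80 mm), on it a hooded channel 120 x 70 mm (x = -40 to +80 mm), its flat top 44 mm above the bench. Origin on the bench under the knob's axis; x along the channel in the direction the pin is pushed in, z up.
- channel_mouth (a point): Middle of the channel's open end, 40 mm from the knob's axis, 19 mm above the bench. Deep in the hood, out of sight, is a stop set differently each time: the pin meets its sprung pad after 29 to 45 mm of travel (+-1.5). The pad gives from 3 N, then 1 mm per 3 N, and is solid after 6 mm; let go, it pushes the pin back these few mm, which is right.
- knob_top (a point): Centre of the top face of the keeper knob: an upright knurled steel cylinder, 38 mm diameter, 34 mm tall, with its top 84 mm above the bench when screwed down and nothing round it above the hood. A grip of about 20 N is enough to turn it.
- knob: The same knob; origin on its axis, 84 mm below its top. Left-hand thread: clockwise (from above) it rises 2.5 mm per rad; tight 0, open groove 2.4, end stops 0 and 2.8 rad. Turning takes 0.15 N m; it stays where left. Screwed down, its 9 mm tip locks the pin by a pocket; clear from 2.0 rad on. If the pin is not far enough in, the tip lands on wood when screwed down and presses hard.
- knob_line (a point): Outer end, on the top edge, of the dark line engraved across the knob's top from near its centre to the rim (19 mm from the axis); turns with the knob. At the start it is near the dot.
- open_mark (a point): Inner end (22 mm from the knob's axis) of the long engraved radial groove in the bright disc round the foot of the knob, 45 mm above the bench: where the knob's line points when the knob is open. An engraved arrow runs clockwise from the dot to it. Line and mark count as met within about 0.3 rad.
- tight_mark (a point): Engraved dot (this point 22 mm from the knob's axis) in the same disc, on the side the pin sticks out of (the holder's -x side): where the knob's line points when screwed down.
- pin: Loose hardwood bench pin, 140 x 40 x 18 mm, 0.11 kg, lying in the channel with 1 mm play each side, its underside 10 mm above the bench. Origin at the centre of its underside, x along its length, in the push direction. Its outer end is split by a 9 mm slot, 35 mm long.
- pin_front (a point): Middle of the pin's outer end face (between the two prongs), 19 mm above the bench, 70 mm from its origin: the face to push on; at the start about 125 mm from the knob's axis, towards the robot.
- file: Bystander: flat file with wooden handle, 260 mm long, 22 mm high, lying loose; origin under its middle.
- square: Bystander: small steel try square, 14 mm high, stock 75 mm, blade 100 mm, lying loose; origin under the stock's middle.
- mandrel_stub: Bystander: small steel ring mandrel on a 40 mm round foot, 60 mm tall, standing loose; origin under its middle.
Things that resemble listed ones, but are neither listed nor needed, are in the scene too. What is meant by the holder is not red or yellow, and is the larger of those in its own colour.

How it is judged:
On the way, in this order (a step that is already met when the one before it is completed fails the run):
1. the knob is unscrewed clockwise until its line meets the long groove (within about 0.3 rad), the pin still where it was (horizontal distance between knob_line and open_mark below 0.007 m and distance of pin from where it was at the start of the episode below 0.01 m), for 0.2 s.
2. with the knob open, the pin is in by at least 27 mm and pressed against the stop in the holder with more than 8 N (horizontal distance between knob_line and open_mark below 0.012 m and x of pin_front in the frame of holder above -0.0975 m and contact force between pin and holder above 8 N), for 0.2 s.
3. the knob is screwed down again, its line at the dot (within about 0.3 rad) (horizontal distance between knob_line and tight_mark below 0.007 m), for 0.2 s.
At the end, for the whole second after the job is handed in: The knob is screwed down with its line at the dot (within about 0.3 rad), and the pin lies at rest in the channel against or near its stop, its outer end no more than 98.5 mm from the knob's axis (horizontal distance between knob_line and tight_mark below 0.007 m and x of pin_front in the frame of holder above -0.0985 m and linear speed of pin below 0.01 m/s and height (world z) of pin below 0.014 m); the robot touches nothing.
It fails at once if the pin is loaded against the holder, its screw or its stop with more than 40 N (contact forces added up) (contact force between pin and holder above 40 N).
It fails at once if the file is shifted by more than 20 mm (distance of file from where it was at the start of the episode above 0.02 m).
It fails at once if the try square is shifted by more than 20 mm (distance of square from where it was at the start of the episode above 0.02 m).
It fails at once if the ring mandrel is shifted by more than 20 mm (distance of mandrel_stub from where it was at the start of the episode above 0.02 m).
It also fails if it takes over 72 s, if anything falls off the work surface, if the arm or the gripper's body presses on something with over 40 N, if the wrist force passes 120 N, or if a joint passes its speed limit or range.

### The arm

A 6-joint arm with a two-finger parallel gripper is mounted at the origin on the work surface. World frame = base frame: x ahead of the robot, y to its left, z up, the work surface at z = 0. Lengths are in m, angles in rad, forces in N, time in s.
With the tool pointing down it reaches from about 0.35 to 0.85 m from the base axis. Payload 8.1 kg.
Tool frame: the origin (TCP) lies at the very end of the fingers, on their centre line; the grasp point (between the pads) lies 19 mm behind it (env.grasp_offset is the distance from the TCP to the grasp point, in m); z points along the fingers, y is the line along which they close (so a half turn about z gives the same grasp; the last joint's range is limited). The gripper opens to 93 mm and grips with 3 to 60 N. Pads are 15 mm wide; open, the fingers measure 128 mm over their backs; the gripper's body (75 mm by 188 mm) begins 65 mm behind the grasp point.
Start: joints at [-1.29, 0.13, 1.488, -0, 1.523, -0.085], TCP at [0.215, -0.56, 0.219] pointing down, gripper open.
Joint ranges: [-2.96, 2.96], [-0.89, 2.26], [0.02, 2.5], [-1.34, 4.48], [0, 2.73], [-2.66, 2.66]. Speed limits (rad/s): [2.39, 2.39, 2.79, 3.14, 3.14, 3.14].

### API

Orientations are given as a unit quaternion [w, x, y, z].
In Python, from workcell import env, optics, order gives the robot as it stands. The module is installed in compiled form; this text tells all that it offers.
- The arm moves only by the tool arm_command, never from a script. Its arguments are lists of equal length, an entry for each row: "delta_rot": the turn, a rotation vector about the tool's x, y, z in degrees, a list of three; "travel": the shift along the tool's x, y, z in mm, a list of three; "gripper": the closure, from 0 (fully open) to 1 (shut). A call has 1 to 8 rows; each row shifts and turns the commanded pose from where the row before left it, along the tool's axes as they then stand; what a row does not reach is not made up. A row lasts 1/10 s, in which the tool goes at most 50 mm and 8.59 degrees, less where a joint would pass 70% of its speed; a pose out of reach is approached as far as the arm can. A call with a gripper value outside its range is refused whole. The fingers move at their own pace and stop on an object; "force" is the grip in N (left out, the last holds). Time passes only in rows, so rows that do not move let the fingers close. It gives the time, the measured TCP pose, the force, the opening and the grip force at its end, in the units of the state.
- env.get_state(): the state, without advancing time (a new reading comes with each control period).
- optics.snapshot(name): name is "side" or "top" or "wrist"; returns a dict with "color" (384x512x3 uint8, red, green, blue), "mtx" (3x3 intrinsics, pixels), "R" (3x3) and "t" (3): a world point X has camera coordinates R X + t. Camera axes: x right, y down, z forward; pixel columns grow to the right and rows downward; lengths in m; the calibration is good to about 2 mm. The wrist camera is an equidistant fisheye: a pixel r from the principal point sees the ray r / f radians off the axis. A picture is of the moment at which its call begins. There is no depth.
- order.hand_in(): hands the job in; it is judged then, once.
Trained networks look in a picture, given as the dict that the camera call returned (one of the last four; its "shot" number tells which), for a name from the list of things; names that differ only in an ending like _2 or _b are one class to them, and where a whole thing is asked for, a point or a joint stands for the part that bears it (a point fixed in the world has none). Each returns a list of dicts, best first, with "p" (0 to 1); they miss things now and then, are a little off and sometimes report something else, mostly with a low value. They report only what shows in the picture. A call takes as long as a camera call. They do not tell look-alikes from the thing itself.
- optics.recognise(picture, query): "extent" ([left, top, right, bottom] in pixels, round what is visible of it).
- optics.outline_of(picture, query): "region" (384x512 bool, what is visible of it) and "extent" ([left, top, right, bottom] in pixels, round what is visible of it).
The state is a dict: "time_s": time; "joint_positions": joint angles; "qd": joint speeds; "joint_efforts": joint torques, N m; "eef_pos": TCP position; "tcp_rot": TCP orientation; "contact_force": force on the tool from outside, world axes, zero at the start; "moment": the same for the moment, N m; "width": finger opening in m; "grip_force": force on a finger pad.
Only numpy, scipy, OpenCV 4.12 (cv2) and the standard library are available. Lean on these libraries where they do the work, as an engineer would, in place of code of your own. Each camera call takes 0.05 s, during which the arm holds its last target. There are 200 camera calls.

## Working session

There is one attempt and no reset: what is moved stays moved. The work goes in short steps, Python scripts to look and compute and a tool call to move; the robot and the scene stay as the last step left them, time stands still between calls to the robot, and variables do not carry over. Pictures are saved under pics/ and viewed, at most 10 in all, crops included, and the job is handed in when it is done.

Besides the shell and the picture viewer there is one more tool, called after "Request:" as a command line: name --argument value ..., lists and objects as JSON in quotes. arm_command: Moves the arm, as the interface text tells. Its arguments: {"type":"object","properties":{"delta_rot":{"type":"array"},"travel":{"type":"array"},"gripper":{"type":"array"},"force":{"type":"number"}},"required":["delta_rot","travel","gripper"]}

```bash
mkdir -p pics
python3 - <<'E'
from workcell import env,optics
import cv2,numpy as np
s=env.get_state();print(s['time_s'],s['eef_pos'],s['tcp_rot'],s['contact_force'],env.grasp_offset)
P=[optics.snapshot(n) for n in("side","top")]
for n,p in zip(("side","top"),P):
    cv2.imwrite(f"pics/{n}0.png",p["color"][:,:,::-1])
    print(n,p["mtx"].round(1).tolist(),p["R"].round(3).tolist(),p["t"].round(3).tolist())
    for q in("holder","knob","pin","knob_line","open_mark","tight_mark","file","square","mandrel_stub","pin_front","knob_top"):
        print(q,[(np.round(d["extent"]).astype(int).tolist(),round(float(d["p"]),2)) for d in optics.recognise(p,q)[:4]])
E
```

```text
0.0 [ 0.21446305 -0.55976546  0.2176067 ] [-8.86614786e-04  9.83322414e-01  1.81868731e-01 -9.11841785e-05] [ 0.59776341 -0.12775382  0.5484635 ] 0.0188
side [[445.0, 0.0, 251.1], [0.0, 445.0, 192.0], [0.0, 0.0, 1.0]] [[-0.887, -0.461, 0.014], [-0.3, 0.552, -0.778], [0.351, -0.694, -0.628]] [0.537, 0.209, 0.809]
holder [([217, 173, 296, 234], 0.98), ([292, 253, 365, 311], 0.97), ([208, 118, 254, 150], 0.82), ([338, 184, 414, 251], 0.64)]
knob [([252, 176, 269, 194], 0.85), ([371, 187, 390, 209], 0.84), ([275, 156, 324, 180], 0.3)]
pin [([270, 203, 307, 235], 0.89)]
knob_line [([322, 258, 338, 279], 0.65), ([372, 187, 393, 209], 0.58)]
open_mark [([337, 183, 417, 251], 0.86), ([209, 123, 253, 154], 0.83), ([294, 258, 362, 314], 0.63)]
tight_mark [([294, 253, 364, 309], 0.96), ([338, 183, 417, 248], 0.9), ([207, 119, 257, 153], 0.86), ([219, 169, 297, 233], 0.57)]
file [([174, 212, 231, 295], 0.58)]
square [([273, 154, 325, 182], 0.96)]
mandrel_stub [([200, 154, 218, 180], 0.74)]
pin_front [([269, 203, 308, 236], 0.67)]
knob_top [([324, 258, 339, 279], 0.82), ([369, 187, 389, 209], 0.7
[... 431 characters left out ...]
63, 119], 0.56), ([217, 272, 230, 282], 0.46)]
pin [([254, 203, 280, 237], 0.85)]
knob_line [([271, 176, 284, 199], 0.76), ([307, 280, 320, 298], 0.72)]
open_mark [([282, 248, 341, 322], 0.96), ([337, 95, 360, 138], 0.85), ([252, 154, 298, 221], 0.79), ([211, 256, 238, 296], 0.64)]
tight_mark [([335, 94, 363, 139], 0.89), ([284, 252, 340, 322], 0.75), ([210, 254, 237, 298], 0.72), ([252, 157, 301, 225], 0.65)]
file [([179, 136, 237, 218], 0.58)]
square [([330, 166, 352, 218], 0.59)]
mandrel_stub [([282, 120, 297, 136], 0.45)]
pin_front [([254, 202, 279, 239], 0.68)]
knob_top [([306, 281, 322, 301], 0.8), ([271, 180, 285, 196], 0.68), ([218, 270, 230, 284], 0.55), ([254, 156, 298, 219], 0.5)]
```

Run:
```python
import cv2
a=cv2.imread("pics/side0.png")[90:330,150:440];b=cv2.imread("pics/top0.png")[80:330,160:380]
cv2.imwrite("pics/s.png",cv2.resize(a,None,fx=2.5,fy=2.5,interpolation=cv2.INTER_CUBIC))
cv2.imwrite("pics/t.png",cv2.resize(b,None,fx=2.4,fy=2.4,interpolation=cv2.INTER_CUBIC))
```

```text
(no output)
```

View pics/s.png

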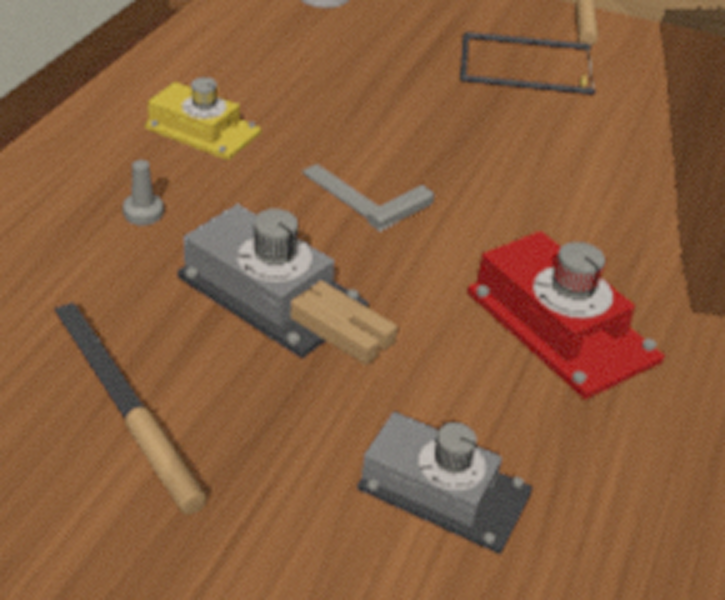

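View pics/t.png

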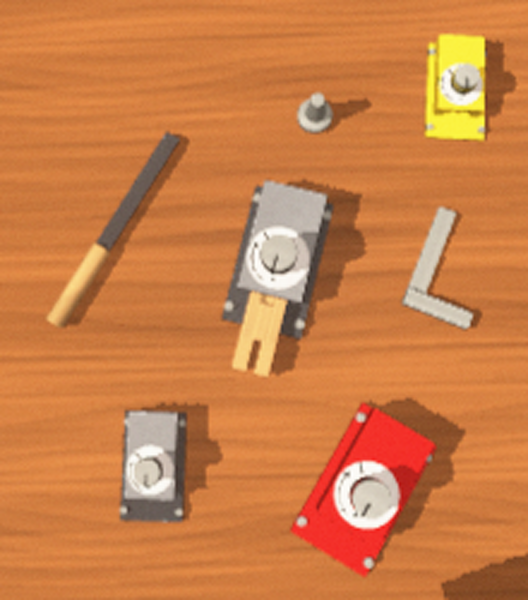

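The real holder is the larger grey one with the pin: top crop knob at (278,250), pin end at (252,373). In the side crop the knob top is at (275,220) and the pin end at (375,345). The red, yellow and small grey ones are decoys. I'll fit the pose from these points.

```bash
cat > h.py <<'E'
from workcell import env,optics
import cv2,numpy as np
from scipy.optimize import least_squares
from scipy.spatial.transform import Rotation as Rn
def proj(p,X):
    c=p["R"]@np.asarray(X,float)+p["t"];m=p["mtx"]
    return m[0,0]*c[0]/c[2]+m[0,2],m[1,1]*c[1]/c[2]+m[1,2]
def projw(p,X):
    c=p["R"]@np.asarray(X,float)+p["t"];m=p["mtx"]
    r=np.hypot(c[0],c[1]);th=np.arctan2(r,c[2])
    return m[0,0]*th*c[0]/r+m[0,2],m[1,1]*th*c[1]/r+m[1,2]
def W(h,L):
    x,y,a=h;return np.array([x+L[0]*np.cos(a)-L[1]*np.sin(a),y+L[0]*np.sin(a)+L[1]*np.cos(a),L[2]])
def fit(obs,h0):
    f=lambda h:np.concatenate([np.subtract(pr(p,W(h,L)),uv) for pr,p,L,uv in obs])
    return least_squares(f,h0,loss="soft_l1",f_scale=1.5)
def tcp():
    s=env.get_state();q=s["tcp_rot"];return np.array(s["eef_pos"]),Rn.from_quat([q[1],q[2],q[3],q[0]]),s
def go(target_pos,target_R):
    p,R,s=tcp();d=R.inv().apply(np.array(target_pos)-p)*1000;r=(R.inv()*target_R).as_rotvec(degrees=True)
    return d.round(1),r.round(1)
def down(yaw):  # tool z down, tool y at heading yaw
    y=np.array([np.cos(yaw),np.sin(yaw),0]);z=np.array([0,0,-1.]);return Rn.from_matrix(np.c_[np.cross(y,z),y,z])
E
python3 - <<'E'
from h import *
s,t=optics.snapshot("side"),optics.snapshot("top")
S=lambda u,v:(u/2.5+150,v/2.5+90); T=lambda u,v:(u/2.4+160,v/2.4+80)
o=[(proj,t,(0,0,.084),T(278,249)),(proj,s,(0,0,.084),S(276,221)),
(proj,t,(.08,.035,.044),T(263,182)),(proj,t,(.08,-.035,.044),T(328,194)),(proj,t,(-.04,-.035,.044),T(302,302)),(proj,t,(-.04,.035,.044),T(238,286)),
(proj,t,(-.125,.02,.028),T(234,370)),(proj,t,(-.125,-.02,.028),T(268,375)),
(proj,s,(-.125,.02,.028),S(368,349)),(proj,s,(-.125,-.02,.028),S(397,325)),
(proj,s,(-.04,-.035,.044),S(332,265)),(proj,s,(-.04,.035,.044),S(290,290)),(proj,s,(.08,.035,.044),S(186,240)),(proj,s,(.08,-.035,.044),S(238,207))]
r=fit(o,[.5,-.05,0.]);h=r.x;print(h,r.fun.reshape(-1,2).round(1).tolist())
np.save("h.npy",h)
for nm,q in(("file",(206,177)),("square",(341,192)),("mandrel",(289,131))):
    g=least_squares(lambda g:np.subtract(proj(t,[*g,.01]),q),[.5,0]).x;print(nm,g.round(3))
for dy in(np.pi/2,-np.pi/2,0):
    print(dy,go([*W(h,(-.09,0,0))[:2],.26],down(h[2]+dy)))
E
```

```text
[ 5.84022581e-01 -7.65140213e-05 -2.72465623e-01] [[-0.1, 1.2], [0.2, -0.9], [0.0, -1.0], [-0.8, 0.2], [-0.7, 0.0], [-0.7, 0.2], [-1.2, -0.6], [-0.2, 1.1], [1.0, -0.8], [1.2, -0.6], [1.3, -3.3], [-3.0, 1.6], [-0.8, -2.5], [-0.2, -2.4]]
file [0.624 0.185]
square [ 0.572 -0.173]
mandrel [ 0.744 -0.043]
1.5707963267948966 (array([ 473. , -444.6,  -41.3]), array([  -0. ,   -0. , -143.4]))
-1.5707963267948966 (array([ 473. , -444.6,  -41.3]), array([-0. ,  0. , 36.6]))
0 (array([ 473. , -444.6,  -41.3]), array([ -0. ,  -0. , -53.4]))
```

Request:
arm_command --delta_rot '[[0, 0, 0], [0, 0, 0], [0, 0, 0], [0, 0, 0], [0, 0, 0], [0, 0, 0], [0, 0, 0], [0, 0, 0]]' --travel '[[36.4, -26.1, 1], [36.4, -26.1, 1], [36.4, -26.1, 1], [36.4, -26.1, 1], [36.4, -26.1, 1], [36.4, -26.1, 1], [36.4, -26.1, 1], [36.4, -26.1, 1]]' --gripper '[0, 0, 0, 0, 0, 0, 0, 0]'

```text
time_s: 2.1
eef_pos: [0.4126, -0.2596, 0.2109]
tcp_rot: [0.0, 0.983, 0.182, 0.0]
contact_force: [0.6, -0.8, 1.4]
width: 0.0928
grip_force: 0.0
```

Request:
arm_command --delta_rot '[[0, 0, 0], [0, 0, 0], [0, 0, 0], [0, 0, 0], [0, 0, 0], [0, 0, 0], [0, 0, 0]]' --travel '[[36.4, -26.1, 1], [36.4, -26.1, 1], [36.4, -26.1, 1], [36.4, -26.1, 1], [36.4, -26.1, 1], [36.4, -26.1, 1], [36.4, -26.1, 1]]' --gripper '[0, 0, 0, 0, 0, 0, 0]'

```text
time_s: 2.8
eef_pos: [0.5853, 0.0024, 0.2038]
tcp_rot: [0.0, 0.983, 0.182, 0.0]
contact_force: [-0.5, -1.3, 0.1]
width: 0.0929
grip_force: 0.0
```

Request:
arm_command --delta_rot '[[0, 0, -8.5], [0, 0, -8.5], [0, 0, -8.5], [0, 0, -8.5], [0, 0, -8.5], [0, 0, -8.5], [0, 0, -8.5], [0, 0, -8.5]]' --travel '[[0, 0, 0], [0, 0, 0], [0, 0, 0], [0, 0, 0], [0, 0, 0], [0, 0, 0], [0, 0, 0], [0, 0, 0]]' --gripper '[0, 0, 0, 0, 0, 0, 0, 0]'

```text
time_s: 3.6
eef_pos: [0.5845, 0.0006, 0.2037]
tcp_rot: [0.0, 0.711, 0.703, 0.0]
contact_force: [-0.1, 0.0, 0.4]
width: 0.0932
grip_force: 0.0
```

Request:
arm_command --delta_rot '[[0, 0, -8.5], [0, 0, -8.5], [0, 0, -8.5], [0, 0, -8.5], [0, 0, -8.5], [0, 0, -8.5], [0, 0, -8.5], [0, 0, -8.5]]' --travel '[[0, 0, 0], [0, 0, 0], [0, 0, 0], [0, 0, 0], [0, 0, 0], [0, 0, 0], [0, 0, 0], [0, 0, 0]]' --gripper '[0, 0, 0, 0, 0, 0, 0, 0]'

```text
time_s: 4.4
eef_pos: [0.5845, 0.0006, 0.2037]
tcp_rot: [0.0, 0.197, 0.98, 0.0]
contact_force: [0.8, -0.7, -0.2]
width: 0.0934
grip_force: 0.0
```

Run:
```python
from h import *
h=np.load("h.npy");p,R,s=tcp();print(s["time_s"],p,R.as_matrix().round(3).tolist(),np.round(s["joint_positions"],2),s["contact_force"])
w=optics.snapshot("wrist");print(w["mtx"].tolist(),"cam",-w["R"].T@w["t"],w["R"].round(2).tolist())
im=w["color"][:,:,::-1].copy();cv2.imwrite("pics/w1.png",im)
for L in((0,0,.084),(-.125,.02,.028),(-.125,-.02,.028),(.08,.035,.044),(.08,-.035,.044),(-.04,-.035,.044),(-.04,.035,.044)):
    print(L,np.round(projw(w,W(h,L)),1))
for q in("knob","pin","knob_line","holder"):print(q,[(np.round(d["extent"],1).tolist(),round(float(d["p"]),2)) for d in optics.recognise(w,q)[:3]])
cv2.imwrite("pics/w1b.png",cv2.resize(im,(768,576),interpolation=cv2.INTER_CUBIC))
```

```text
4.4 [0.58448004 0.00059599 0.20366103] [[-0.923, 0.386, 0.0], [0.386, 0.923, 0.0], [-0.0, 0.0, -1.0]] [-0.09  0.1   1.55  0.    1.49 -1.26] [ 0.81698792 -0.72691209 -0.23568074]
[[297.3186396354542, 0.0, 251.63546694863768], [0.0, 297.3186396354542, 193.85835766133332], [0.0, 0.0, 1.0]] cam [0.51031001 0.03214513 0.36999698] [[0.39, 0.92, -0.0], [0.88, -0.37, 0.28], [0.26, -0.11, -0.96]]
(0, 0, 0.084) [250.5 189.9]
(-0.125, 0.02, 0.028) [254.5  68.5]
(-0.125, -0.02, 0.028) [219.4  73.2]
(0.08, 0.035, 0.044) [287.5 240.4]
(0.08, -0.035, 0.044) [230.5 247. ]
(-0.04, -0.035, 0.044) [214.8 149.4]
(-0.04, 0.035, 0.044) [277.7 141.5]
knob [([162.5, 334.1, 184.5, 355.9], 0.92), ([233.0, 165.6, 270.6, 209.4], 0.81), ([77.9, 0.2, 116.3, 33.3], 0.59)]
pin [([224.5, 68.8, 266.6, 146.7], 0.85)]
knob_line [([165.7, 332.7, 183.3, 354.9], 0.86), ([80.1, 2.0, 117.7, 34.4], 0.79), ([234.5, 164.4, 270.8, 205.9], 0.66)]
holder [([153.0, 311.9, 210.7, 362.0], 0.88), ([271.3, 0.0, 329.8, 20.7], 0.73), ([76.1, 0.0, 158.3, 91.4], 0.73)]
```

View pics/w1b.png

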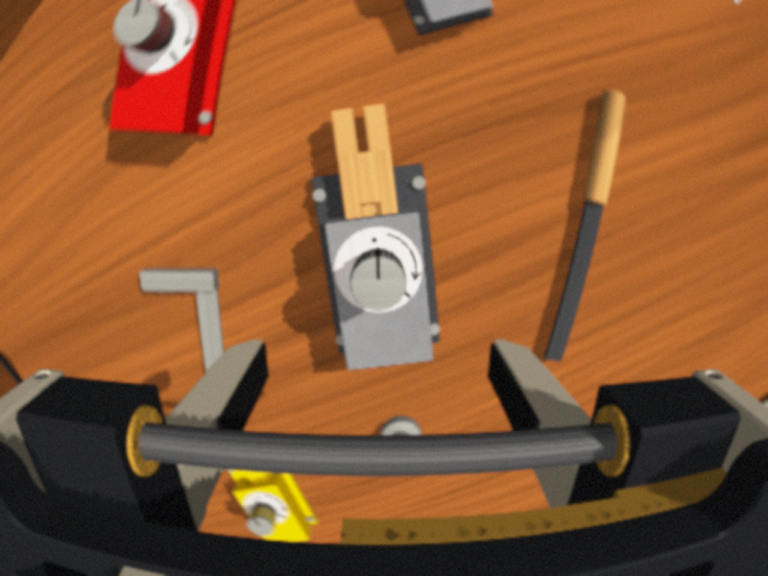

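The wrist picture (1.5x) shows the knob top centre at (378,281) with its line pointing up at the dot, and the groove at lower right around (408,294). The pin end corners are at (332,110) and (386,104). Refitting with this view.

Run:
```python
from h import *
h=np.load("h.npy");w=optics.snapshot("wrist");K=lambda u,v:(u/1.5,v/1.5)
o=[(projw,w,L,K(*q)) for L,q in (((0,0,.084),(378,281)),((-.125,.02,.028),(386,104)),((-.125,-.02,.028),(332,110)),((.08,.035,.044),(434,360)),((.08,-.035,.044),(348,369)),((-.04,-.035,.044),(325,222)),((-.04,.035,.044),(422,212)))]
r=fit(o,h);print(h,r.x,r.fun.reshape(-1,2).round(1).tolist())
h=np.r_[(.5*h[:2]+.5*r.x[:2]),r.x[2]];np.save("h.npy",h);print(h)
p,R,s=tcp();print(go([h[0],h[1],.056],R))
```

```text
[ 5.84022581e-01 -7.65140213e-05 -2.72465623e-01] [ 0.58419609  0.00228195 -0.28746287] [[0.8, 1.8], [-0.3, -1.4], [0.6, -1.0], [-0.3, 0.0], [-0.0, 0.3], [0.3, 0.6], [-1.4, -0.3]]
[ 0.58410933  0.00110272 -0.28746287]
(array([  0.6,   0.3, 147.7]), array([0., 0., 0.]))
```

Request:
arm_command --delta_rot '[[0, 0, 0], [0, 0, 0], [0, 0, 0], [0, 0, 0], [0, 0, 0], [0, 0, 0]]' --travel '[[0.6, 0.3, 40], [0, 0, 40], [0, 0, 35], [0, 0, 20], [0, 0, 12.5], [0, 0, 0]]' --gripper '[0, 0, 0, 0, 0, 0]' --force 8

```text
time_s: 5.3
eef_pos: [0.5827, 0.0012, 0.0543]
tcp_rot: [-0.002, 0.2, 0.98, -0.0]
contact_force: [0.2, -0.6, 1.0]
width: 0.0933
grip_force: 0.0
```

Request:
arm_command --delta_rot '[[0, 0, 0], [0, 0, 0], [0, 0, 0], [0, 0, 0], [0, 0, 0], [0, 0, 0], [0, 0, 0], [0, 0, 0]]' --travel '[[0, 0, 0], [0, 0, 0], [0, 0, 0], [0, 0, 0], [0, 0, 0], [0, 0, 0], [0, 0, 0], [0, 0, 0]]' --gripper '[1, 1, 1, 1, 1, 1, 1, 1]' --force 8

```text
time_s: 6.1
eef_pos: [0.584, 0.001, 0.0562]
tcp_rot: [-0.0, 0.2, 0.98, -0.0]
contact_force: [0.2, -0.3, 0.8]
width: 0.0381
grip_force: 8.0
```

Request:
arm_command --delta_rot '[[0, 0, 0], [0, 0, 0], [0, 0, 8], [0, 0, 8], [0, 0, 8], [0, 0, 8], [0, 0, 8], [0, 0, 8]]' --travel '[[0, 0, 0], [0, 0, 0], [0, 0, -0.35], [0, 0, -0.35], [0, 0, -0.35], [0, 0, -0.35], [0, 0, -0.35], [0, 0, -0.35]]' --gripper '[1, 1, 1, 1, 1, 1, 1, 1]' --force 25

```text
time_s: 6.9
eef_pos: [0.5848, 0.0017, 0.0583]
tcp_rot: [0.0, 0.583, 0.812, 0.001]
contact_force: [3.4, 2.7, -3.1]
width: 0.0373
grip_force: 25.0
```

Request:
arm_command --delta_rot '[[0, 0, 8], [0, 0, 8], [0, 0, 8], [0, 0, 8], [0, 0, 8], [0, 0, 8], [0, 0, 0]]' --travel '[[0, 0, -0.35], [0, 0, -0.35], [0, 0, -0.35], [0, 0, -0.35], [0, 0, -0.35], [0, 0, -0.35], [0, 0, 0]]' --gripper '[1, 1, 1, 1, 1, 1, 1]'

```text
time_s: 7.6
eef_pos: [0.5856, 0.0014, 0.0605]
tcp_rot: [0.001, 0.863, 0.505, 0.002]
contact_force: [6.9, 1.2, -6.1]
width: 0.0378
grip_force: 25.0
```

Run:
```python
from h import *
p,R,s=tcp();print(p,R.as_euler('zyx',degrees=True),s["contact_force"],s["moment"],s["grip_force"],np.round(s["joint_positions"],2))
w=optics.snapshot("wrist");im=w["color"][:,:,::-1].copy();h=np.load("h.npy")
u,v=map(int,projw(w,[h[0],h[1],.087]));print(u,v)
cv2.imwrite("pics/w2.png",cv2.resize(im,(768,576),interpolation=cv2.INTER_CUBIC))
```

```text
[0.58561232 0.00144091 0.06051428] [ -60.66011901    0.19769172 -179.97305052] [ 6.91373924  1.18381923 -6.13609277] [ 0.14270673 -1.54847787 -0.13421344] 25.00132977962494 [-0.09  0.22  1.69  0.    1.23  0.43]
252 263
```

View pics/w2.png

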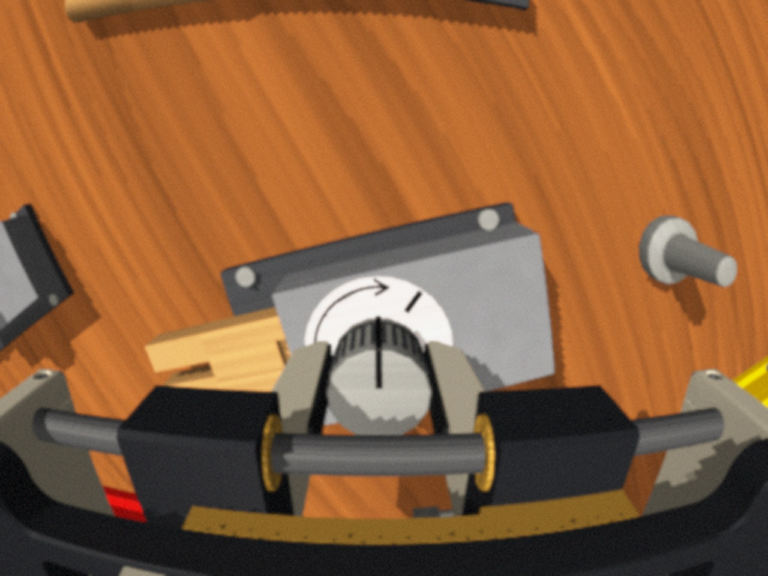

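The wrist picture shows the line at (379,350), turned with the gripper. The groove is at (413,301), still roughly 36° ahead.

Request:
arm_command --delta_rot '[[0, 0, 7.2], [0, 0, 7.2], [0, 0, 7.2], [0, 0, 7.2], [0, 0, 7.2], [0, 0, 0], [0, 0, 0], [0, 0, 0]]' --travel '[[0, 0, -0.25], [0, 0, -0.25], [0, 0, -0.25], [0, 0, -0.25], [0, 0, -0.25], [0, 0, 0], [0, 0, 0], [0, 0, 0]]' --gripper '[1, 1, 1, 1, 1, 1, 1, 1]'

```text
time_s: 8.45
eef_pos: [0.586, 0.0009, 0.062]
tcp_rot: [0.001, 0.976, 0.216, 0.002]
contact_force: [8.3, -0.4, -4.0]
width: 0.0376
grip_force: 25.0
```

Run:
```python
from h import *
p,R,s=tcp();print(p,R.as_euler('zyx',degrees=True),s["contact_force"],s["moment"],s["grip_force"],np.round(s["joint_positions"],2))
w=optics.snapshot("wrist");im=w["color"][:,:,::-1].copy()[160:320,140:360]
cv2.imwrite("pics/w3.png",cv2.resize(im,None,fx=3,fy=3,interpolation=cv2.INTER_CUBIC))
```

```text
[0.58597932 0.00092058 0.06201075] [-24.93795121   0.24074931 179.98671576] [ 8.3360369  -0.4091048  -3.98020989] [-0.22482853 -1.58020869 -0.17564572] 24.999412894248962 [-0.09  0.22  1.69  0.    1.23  1.05]
```

View pics/w3.png

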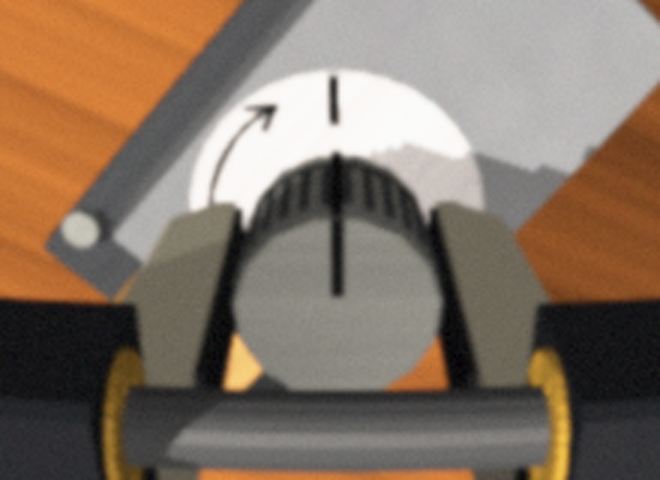

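The line meets the groove: line at column 337, groove at column 335. Next I'll release and rise.

Request:
arm_command --delta_rot '[[0, 0, 0], [0, 0, 0], [0, 0, 0], [0, 0, 0], [0, 0, 0], [0, 0, -4], [0, 0, -4.5]]' --travel '[[0, 0, 0], [0, 0, 0], [0, 0, 0], [0, 0, -35], [0, 0, -35], [0, 0, 0], [0, 0, 0]]' --gripper '[0, 0, 0, 0, 0, 1, 1]'

```text
time_s: 9.2
eef_pos: [0.5851, 0.0011, 0.1335]
tcp_rot: [0.001, 0.957, 0.289, 0.001]
contact_force: [-1.1, -0.5, -0.5]
width: 0.0658
grip_force: 0.0
```

Run:
```python
from h import *
h=np.load("h.npy");h[0]=.5855;h[1]=.0012;np.save("h.npy",h)
p,R,s=tcp();print(p,s["contact_force"],go([*W(h,(-.158,0,0))[:2],.13],down(h[2]-np.pi/2)))
```

```text
[0.58510779 0.00109408 0.1335496 ] [-1.08520711 -0.4987948  -0.45947568] (array([-101. , -121.1,    3.1]), array([ 0. , -0.2, 50.1]))
```

Request:
arm_command --delta_rot '[[0, 0, 0], [0, 0, 0], [0, 0, 0], [0, 0, 0], [0, 0, 0]]' --travel '[[-25, -30, 0], [-25, -30, 0], [-25, -30, 0], [-26, -31, 0], [0, 0, 0]]' --gripper '[1, 1, 1, 1, 1]'

```text
time_s: 9.7
eef_pos: [0.4281, 0.0476, 0.1299]
tcp_rot: [-0.001, 0.957, 0.288, -0.002]
contact_force: [0.3, -0.1, -0.7]
width: 0.0259
grip_force: 0.0
```

Request:
arm_command --delta_rot '[[0, 0, 8.3], [0, 0, 8.3], [0, 0, 8.3], [0, 0, 8.3], [0, 0, 8.3], [0, 0, 8.3], [0, 0, 0], [0, 0, 0]]' --travel '[[0, 0, 0], [0, 0, 0], [0, 0, 0], [0, 0, 0], [0, 0, 0], [0, 0, 0], [0, 0, 0], [0, 0, 0]]' --gripper '[1, 1, 1, 1, 1, 1, 1, 1]'

```text
time_s: 10.5
eef_pos: [0.4333, 0.0463, 0.1317]
tcp_rot: [0.0, 0.99, -0.14, 0.0]
contact_force: [0.7, 0.4, 0.2]
width: 0.0004
grip_force: 0.0
```

Run:
```python
from h import *
h=np.load("h.npy")
p,R,s=tcp();print(p,s["width"],s["contact_force"],np.round(s["joint_positions"],2),go([*W(h,(-.158,0,0))[:2],.016],down(h[2]-np.pi/2)))
w=optics.snapshot("wrist");im=w["color"][:,:,::-1].copy()
for L in ((-.125,-.02,.028),(-.125,.02,.028)):print(projw(w,W(h,L)))
cv2.imwrite("pics/w4.png",cv2.resize(im,(768,576),interpolation=cv2.INTER_CUBIC))
```

```text
[0.43331551 0.04629353 0.13166744] 0.00035893455092512766 [0.66077385 0.38911987 0.23860182] [-0.01 -0.27  2.03 -0.    1.38  1.84] (array([7.000e-01, 1.000e-01, 1.157e+02]), array([ 0. , -0. ,  0.4]))
(np.float64(274.37372286767504), np.float64(156.45373132752624))
(np.float64(230.88221711386336), np.float64(156.19648412805867))
```

View pics/w4.png

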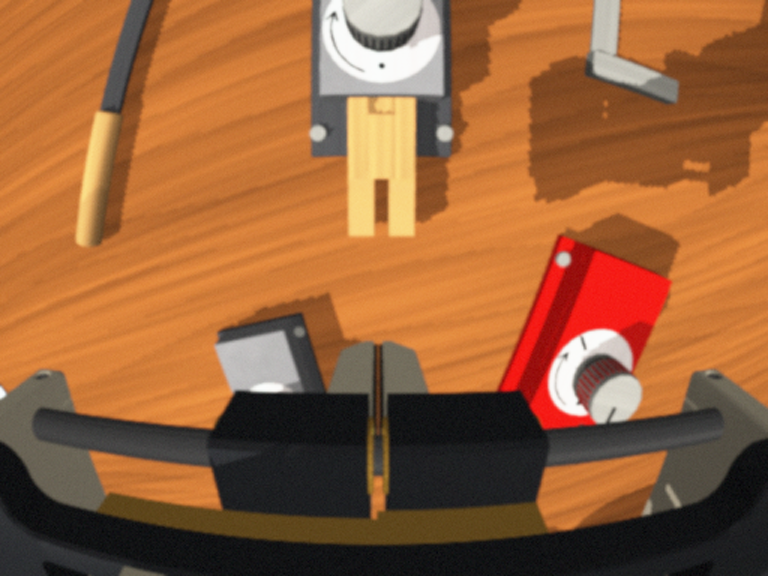

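The picture shows the pin end centred at column 381, row 236, with the closed fingers at column 378. The pin runs parallel to the image's vertical, and the decoys are clear of the fingers.

Request:
arm_command --delta_rot '[[0, 0, 0.4], [0, 0, 0], [0, 0, 0], [0, 0, 0], [0, 0, 0], [0, 0, 0]]' --travel '[[0, 1.5, 40], [0, 0, 35], [0, 0, 25], [0, 0, 15], [0, 0, 0], [0, 0, 0]]' --gripper '[1, 1, 1, 1, 1, 1]'

```text
time_s: 11.15
eef_pos: [0.4327, 0.0449, 0.0169]
tcp_rot: [-0.0, 0.989, -0.145, -0.0]
contact_force: [1.0, -0.4, 0.5]
width: 0.0004
grip_force: 0.0
```

Request:
arm_command --delta_rot '[[0, 0, 0], [0, 0, 0], [0, 0, 0], [0, 0, 0], [0, 0, 0], [0, 0, 0], [0, 0, 0], [0, 0, 0]]' --travel '[[5, 0, 0], [5, 0, 0], [4, 0, 0], [3, 0, 0], [2, 0, 0], [2, 0, 0], [2, 0, 0], [2, 0, 0]]' --gripper '[1, 1, 1, 1, 1, 1, 1, 1]'

```text
time_s: 11.95
eef_pos: [0.4566, 0.0377, 0.0165]
tcp_rot: [0.0, 0.989, -0.146, -0.0]
contact_force: [0.9, -0.5, 0.1]
width: 0.0001
grip_force: 0.0
```

Request:
arm_command --delta_rot '[[0, 0, 0], [0, 0, 0], [0, 0, 0], [0, 0, 0], [0, 0, 0], [0, 0, 0], [0, 0, 0], [0, 0, 0]]' --travel '[[2.5, 0, 0], [2.5, 0, 0], [2.5, 0, 0], [2.5, 0, 0], [2.5, 0, 0], [2.5, 0, 0], [2.5, 0, 0], [2.5, 0, 0]]' --gripper '[1, 1, 1, 1, 1, 1, 1, 1]'

```text
time_s: 12.75
eef_pos: [0.4759, 0.0319, 0.0166]
tcp_rot: [0.0, 0.989, -0.146, -0.0]
contact_force: [0.3, 0.4, -0.4]
width: 0.0005
grip_force: 0.2
```

Request:
arm_command --delta_rot '[[0, 0, 0], [0, 0, 0], [0, 0, 0], [0, 0, 0]]' --travel '[[1.5, 0, 0], [1.5, 0, 0], [1, 0, 0], [0, 0, 0]]' --gripper '[1, 1, 1, 1]'

```text
time_s: 13.15
eef_pos: [0.4798, 0.0308, 0.0166]
tcp_rot: [-0.0, 0.989, -0.146, 0.0]
contact_force: [0.3, -0.1, 0.2]
width: 0.0006
grip_force: 0.0
```

Request:
arm_command --delta_rot '[[0, 0, 0], [0, 0, 0], [0, 0, 0], [0, 0, 0]]' --travel '[[1, 0, 0], [1, 0, 0], [1, 0, 0], [0, 0, 0]]' --gripper '[1, 1, 1, 1]'

```text
time_s: 13.55
eef_pos: [0.4826, 0.0299, 0.0166]
tcp_rot: [0.0, 0.989, -0.146, 0.0]
contact_force: [-0.1, 0.9, 0.0]
width: 0.0004
grip_force: 0.0
```

Request:
arm_command --delta_rot '[[0, 0, 0], [0, 0, 0], [0, 0, 0], [0, 0, 0]]' --travel '[[1, 0, 0], [1, 0, 0], [1, 0, 0], [0, 0, 0]]' --gripper '[1, 1, 1, 1]'

```text
time_s: 13.95
eef_pos: [0.4853, 0.0291, 0.0166]
tcp_rot: [-0.0, 0.989, -0.146, -0.0]
contact_force: [-1.4, 0.1, 1.2]
width: 0.0004
grip_force: 0.6
```

Request:
arm_command --delta_rot '[[0, 0, 0], [0, 0, 0], [0, 0, 0], [0, 0, 0]]' --travel '[[1, 0, 0], [1, 0, 0], [1, 0, 0], [0, 0, 0]]' --gripper '[1, 1, 1, 1]'

```text
time_s: 14.35
eef_pos: [0.4862, 0.0288, 0.0161]
tcp_rot: [-0.0, 0.989, -0.145, -0.002]
contact_force: [-10.7, 2.5, 7.6]
width: 0.0005
grip_force: 5.1
```

Request:
arm_command --delta_rot '[[0, 0, 0], [0, 0, 0], [0, 0, 0], [0, 0, 0]]' --travel '[[1, 0, 0], [1, 0, 0], [1, 0, 0], [0, 0, 0]]' --gripper '[1, 1, 1, 1]'

```text
time_s: 14.75
eef_pos: [0.4875, 0.0284, 0.0158]
tcp_rot: [-0.0, 0.989, -0.145, -0.004]
contact_force: [-17.4, 4.8, 13.2]
width: 0.0003
grip_force: 8.9
```

Run:
```python
from h import *
w=optics.snapshot("wrist");im=w["color"][:,:,::-1].copy()
cv2.imwrite("pics/w5.png",cv2.resize(im,(768,576),interpolation=cv2.INTER_CUBIC))
```

```text
(no output)
```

View pics/w5.png

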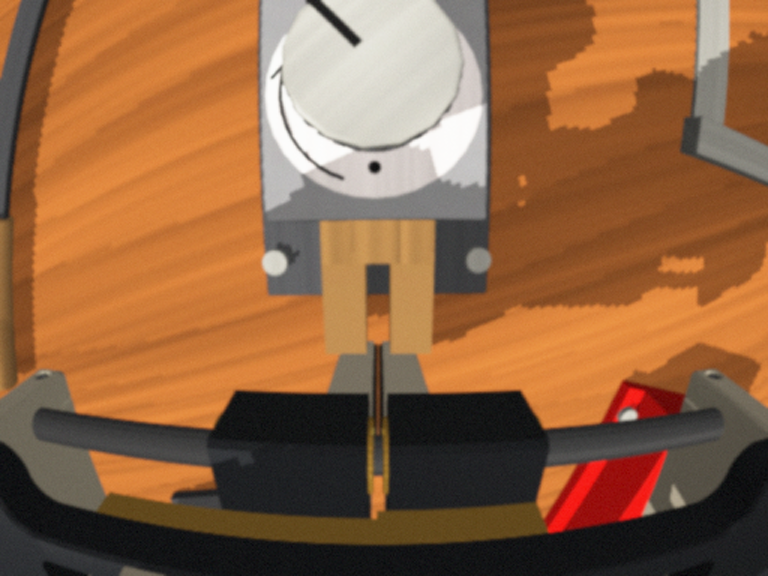

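The pin end is at row 353, the hood edge at row 220 and the foot plate edge at row 293; the finger is against the pin end. I'll measure the insertion relative to those edges.

Run:
```python
from h import *
h=np.load("h.npy");w=optics.snapshot("wrist")
for nm,x,z,row in(("foot",-.075,.010,293),("hood",-.04,.044,220),("dot",-.022,.045,167),("front",-.0965,.028,353)):
    x2=least_squares(lambda g:(projw(w,W(h,(g[0],0,z)))[1]-row/1.5)*1e-2,[x],x_scale=1e-2).x[0];print(nm,x,round(x2,4))
p,R,s=tcp();print(p,s["contact_force"],s["moment"])
L=np.array([[np.cos(h[2]),np.sin(h[2])],[-np.sin(h[2]),np.cos(h[2])]])@(p[:2]-h[:2]);print("tcp in holder",L)
```

```text
foot -0.075 -0.0757
hood -0.04 -0.0414
dot -0.022 -0.0249
front -0.0965 -0.0939
[0.48742978 0.02839218 0.01572628] [-16.93548301   5.23300534  12.97412216] [0.92982648 2.83562033 0.10897557]
tcp in holder [-0.10175557 -0.00172849]
```

Request:
arm_command --delta_rot '[[0, 0, 0], [0, 0, 0], [0, 0, 0], [0, 0, 0]]' --travel '[[0, 0, -1], [0, 0, -1], [0, 0, 0], [0, 0, 0]]' --gripper '[1, 1, 1, 1]'

```text
time_s: 15.25
eef_pos: [0.4875, 0.028, 0.0167]
tcp_rot: [0.0, 0.989, -0.145, -0.004]
contact_force: [-9.8, 2.7, -0.3]
width: 0.0006
grip_force: 5.0
```

Request:
arm_command --delta_rot '[[0, 0, 0], [0, 0, 0], [0, 0, 0], [0, 0, 0], [0, 0, 0], [0, 0, 0]]' --travel '[[1, 0, -0.3], [1, 0, -0.3], [0, 0, 0], [0, 0, 0], [0, 0, 0], [0, 0, 0]]' --gripper '[1, 1, 1, 1, 1, 1]'

```text
time_s: 15.85
eef_pos: [0.4883, 0.0277, 0.0167]
tcp_rot: [0.0, 0.989, -0.145, -0.005]
contact_force: [-12.3, 3.8, -0.7]
width: 0.0005
grip_force: 6.5
```

Request:
arm_command --delta_rot '[[0, 0, 0], [0, 0, 0], [0, 0, 0], [0, 0, 0], [0, 0, 0], [0, 0, 0]]' --travel '[[1, 0, -0.1], [0.5, 0, -0.1], [0, 0, 0], [0, 0, 0], [0, 0, 0], [0, 0, 0]]' --gripper '[1, 1, 1, 1, 1, 1]'

```text
time_s: 16.45
eef_pos: [0.4887, 0.0275, 0.0164]
tcp_rot: [-0.0, 0.989, -0.145, -0.006]
contact_force: [-15.8, 4.8, 0.1]
width: 0.0003
grip_force: 7.8
```

Request:
arm_command --delta_rot '[[0, 0, 0], [0, 0, 0], [0, 0, 0], [0, 0, 0], [0, 0, 0], [0, 0, 0], [0, 0, 0], [0, 0, 0]]' --travel '[[-1.5, 0, 0], [-1.5, 0, 0], [-1.5, 0, 0], [-1.5, 0, 0], [-1.5, 0, 0], [-1.5, 0, 0], [-1.5, 0, 0], [-1.5, 0, 0]]' --gripper '[1, 1, 1, 1, 1, 1, 1, 1]'

```text
time_s: 17.25
eef_pos: [0.4838, 0.0297, 0.02]
tcp_rot: [-0.0, 0.989, -0.146, 0.001]
contact_force: [-0.3, 0.2, 0.9]
width: 0.0003
grip_force: 0.0
```

Request:
arm_command --delta_rot '[[0, 0, 0], [0, 0, 0], [0, 0, 0], [0, 0, 0], [0, 0, 0], [0, 0, 0], [0, 0, 0]]' --travel '[[-10, 0, 0], [-15, 0, 0], [0, 0, -20], [0, 0, -40], [0, 0, -45], [0, 0, -15], [0, 0, 0]]' --gripper '[1, 1, 1, 1, 0, 0, 0]'

```text
time_s: 17.95
eef_pos: [0.4612, 0.0371, 0.143]
tcp_rot: [-0.0, 0.989, -0.146, 0.003]
contact_force: [0.0, 0.5, 0.4]
width: 0.0198
grip_force: 0.0
```

Run:
```python
from h import *
h=np.load("h.npy");w=optics.snapshot("wrist");cv2.imwrite("pics/w6.png",cv2.resize(w["color"][:,:,::-1],(768,576),interpolation=cv2.INTER_CUBIC))
for x in(-.0925,-.0965,-.0985,-.125):print(x,np.array(projw(w,W(h,(x,0,.028))))*1.5)
print("foot",np.array(projw(w,W(h,(-.075,.03,.01))))*1.5,"hood",np.array(projw(w,W(h,(-.04,.03,.044))))*1.5)
p,R,s=tcp();print(p,s["time_s"],s["contact_force"],s["width"],go([.586,.0011,.14],down(np.radians(-65))))
```

```text
-0.0925 [377.0404298  227.70870409]
-0.0965 [377.07599381 233.89724853]
-0.0985 [377.09372121 236.9815999 ]
-0.125 [377.32440025 277.09159594]
foot [332.31953151 198.78236842] hood [325.53665057 144.86166526]
[0.45981583 0.03710434 0.14067568] 18.0 [ 0.48238763 -0.84203626 -0.07712435] 0.023849345021611623 (array([131.2,  -1.9,   1.1]), array([  0. ,  -0.2, -41.7]))
```

View pics/w6.png

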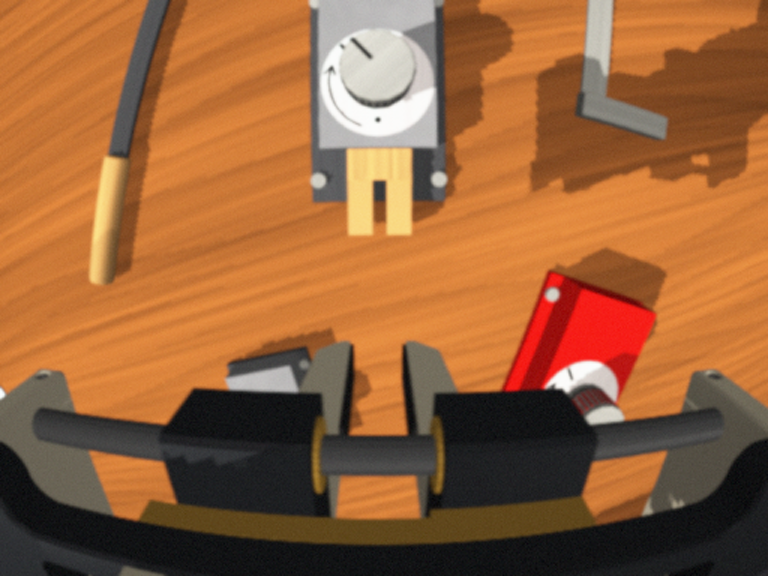

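The pin end is at row 236, about -96.3 mm after correcting for the foot and hood edges. The knob line still points at the groove. Returning to the knob.

Request:
arm_command --delta_rot '[[0, 0, 0], [0, 0, 0], [0, 0, 0], [0, 0, 0], [0, 0, 0]]' --travel '[[40, -1, 0], [40, -1, 0], [35, 0, 0], [16, 0, 0], [0, 0, 0]]' --gripper '[0, 0, 0, 0, 0]'

```text
time_s: 18.5
eef_pos: [0.5849, 0.0006, 0.1366]
tcp_rot: [0.0, 0.989, -0.146, -0.002]
contact_force: [-0.8, -0.0, 0.3]
width: 0.0639
grip_force: 0.0
```

Request:
arm_command --delta_rot '[[0, 0, -8.3], [0, 0, -8.3], [0, 0, -8.3], [0, 0, -8.3], [0, 0, -8.3], [0, 0, 0], [0, 0, 0]]' --travel '[[0, 0, 0], [0, 0, 0], [0, 0, 0], [0, 0, 0], [0, 0, 0], [0, 0, 0], [0, 0, 0]]' --gripper '[0, 0, 0, 0, 0, 0, 0]'

```text
time_s: 19.2
eef_pos: [0.5838, 0.0016, 0.1384]
tcp_rot: [-0.0, 0.977, 0.212, -0.001]
contact_force: [-0.3, -0.3, -0.5]
width: 0.0933
grip_force: 0.0
```

Run:
```python
from h import *
p,R,s=tcp();print(p,s["time_s"],s["width"],np.round(s["joint_positions"],2),go([.586,.0011,.0615],down(np.radians(-65))))
```

```text
[0.58375352 0.00155736 0.13835434] 19.2 0.09329490000800576 [-0.09  0.14  1.63  0.    1.38  1.06] (array([ 2. ,  1.4, 76.9]), array([-0.1,  0.1, -0.5]))
```

Request:
arm_command --delta_rot '[[0, 0, -0.5], [0, 0, 0], [0, 0, 0], [0, 0, 0]]' --travel '[[2, 1.4, 30], [0, 0, 30], [0, 0, 17], [0, 0, 0]]' --gripper '[0, 0, 0, 0]'

```text
time_s: 19.6
eef_pos: [0.5841, 0.0012, 0.0585]
tcp_rot: [-0.001, 0.976, 0.217, -0.003]
contact_force: [-0.9, 0.4, -0.6]
width: 0.0929
grip_force: 0.0
```

Request:
arm_command --delta_rot '[[0, 0, 0], [0, 0, 0], [0, 0, 0], [0, 0, 0], [0, 0, 0], [0, 0, 0], [0, 0, 0], [0, 0, 0]]' --travel '[[0, 0, 0], [0, 0, 0], [0, 0, 0], [0, 0, 0], [0, 0, 0], [0, 0, 0], [0, 0, 0], [0, 0, 0]]' --gripper '[1, 1, 1, 1, 1, 1, 1, 1]' --force 25

```text
time_s: 20.4
eef_pos: [0.5873, 0.001, 0.0625]
tcp_rot: [-0.0, 0.976, 0.219, -0.0]
contact_force: [-0.7, 1.2, 0.7]
width: 0.0373
grip_force: 25.0
```

Request:
arm_command --delta_rot '[[0, 0, -8], [0, 0, -8], [0, 0, -8], [0, 0, -8], [0, 0, -8], [0, 0, -8]]' --travel '[[0, 0, 0.35], [0, 0, 0.35], [0, 0, 0.35], [0, 0, 0.35], [0, 0, 0.35], [0, 0, 0.35]]' --gripper '[1, 1, 1, 1, 1, 1]'

```text
time_s: 21.0
eef_pos: [0.5864, 0.002, 0.0603]
tcp_rot: [-0.001, 0.801, 0.599, -0.0]
contact_force: [-6.0, 4.7, 5.9]
width: 0.0374
grip_force: 25.0
```

Request:
arm_command --delta_rot '[[0, 0, -8], [0, 0, -8], [0, 0, -8], [0, 0, 0]]' --travel '[[0, 0, 0.35], [0, 0, 0.35], [0, 0, 0.35], [0, 0, 0]]' --gripper '[1, 1, 1, 1]'

```text
time_s: 21.4
eef_pos: [0.5857, 0.002, 0.0591]
tcp_rot: [-0.002, 0.659, 0.752, -0.001]
contact_force: [-8.3, 4.5, 7.7]
width: 0.0379
grip_force: 25.0
```

Request:
arm_command --delta_rot '[[0, 0, -8], [0, 0, -8], [0, 0, -8], [0, 0, 0]]' --travel '[[0, 0, 0.35], [0, 0, 0.35], [0, 0, 0.35], [0, 0, 0]]' --gripper '[1, 1, 1, 1]'

```text
time_s: 21.8
eef_pos: [0.5852, 0.0017, 0.0581]
tcp_rot: [-0.002, 0.488, 0.873, -0.001]
contact_force: [-11.4, 4.1, 9.6]
width: 0.0373
grip_force: 25.0
```

Run:
```python
from h import *
p,R,s=tcp();x=R.as_matrix()[:,0];print(p,np.degrees(np.arctan2(x[1],x[0])),s["contact_force"],s["moment"],np.round(s["joint_positions"],2))
```

```text
[0.58520155 0.00172468 0.05807454] 121.5779108263123 [-11.42971615   4.10061254   9.64704227] [0.70582959 2.02750029 0.17032996] [-0.09  0.23  1.68  0.    1.24 -0.64]
```

Request:
arm_command --delta_rot '[[0, 0, -7.5], [0, 0, -7.5], [0, 0, -7.5], [0, 0, 0]]' --travel '[[0, 0, 0.25], [0, 0, 0.25], [0, 0, 0.25], [0, 0, 0]]' --gripper '[1, 1, 1, 1]'

```text
time_s: 22.2
eef_pos: [0.5848, 0.0014, 0.0571]
tcp_rot: [-0.003, 0.309, 0.951, -0.0]
contact_force: [-11.9, 2.7, 10.9]
width: 0.0378
grip_force: 25.0
```

Request:
arm_command --delta_rot '[[0, 0, -7.5], [0, 0, -7.5], [0, 0, 0], [0, 0, 0]]' --travel '[[0, 0, 0.25], [0, 0, 0.25], [0, 0, 0], [0, 0, 0]]' --gripper '[1, 1, 1, 1]'

```text
time_s: 22.6
eef_pos: [0.5846, 0.0011, 0.0565]
tcp_rot: [-0.003, 0.184, 0.983, -0.0]
contact_force: [-12.2, 1.1, 9.5]
width: 0.0378
grip_force: 25.0
```

Run:
```python
from h import *
p,R,s=tcp();x=R.as_matrix()[:,0];print(p,np.degrees(np.arctan2(x[1],x[0])),s["contact_force"],s["moment"],np.round(s["joint_positions"],2))
w=optics.snapshot("wrist");im=w["color"][:,:,::-1].copy()[160:320,140:360]
cv2.imwrite("pics/w7.png",cv2.resize(im,None,fx=3,fy=3,interpolation=cv2.INTER_CUBIC))
```

```text
[0.58460133 0.00107911 0.05647306] 158.7980726515709 [-12.16152515   1.11880227   9.47174634] [0.25593749 2.21178105 0.17666356] [-0.09  0.23  1.68 -0.    1.24 -1.29]
```

View pics/w7.png

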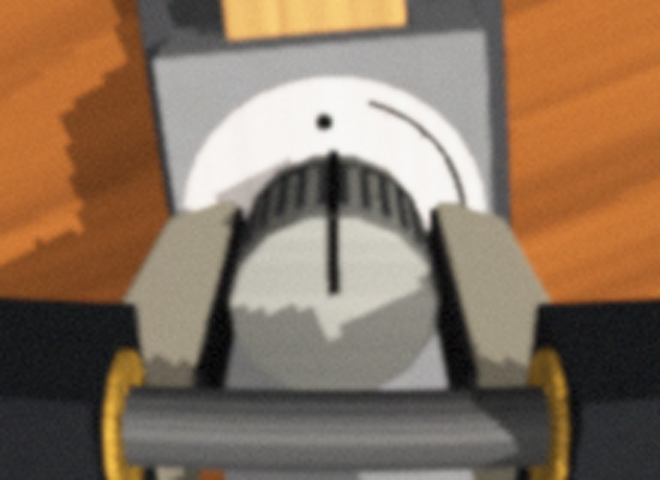

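The line is about 5° short of the dot: dot at (324,122), line at column 333. I'll turn another 3.5°, release and retreat.

Request:
arm_command --delta_rot '[[0, 0, -3.5], [0, 0, 0], [0, 0, 0], [0, 0, 0]]' --travel '[[0, 0, 0], [0, 0, 0], [0, 0, 0], [0, 0, 0]]' --gripper '[1, 1, 1, 1]'

```text
time_s: 23.05
eef_pos: [0.5846, 0.001, 0.0563]
tcp_rot: [-0.003, 0.154, 0.988, -0.0]
contact_force: [-12.7, 0.9, 9.8]
width: 0.0375
grip_force: 25.0
```

Request:
arm_command --delta_rot '[[0, 0, 0], [0, 0, 0], [0, 0, 0], [0, 0, 0], [0, 0, 0], [0, 0, 0], [0, 0, 0], [0, 0, 0]]' --travel '[[0, 0, 0], [0, 0, 0], [0, 0, 0], [0, 0, -20], [0, 0, -40], [0, 0, -50], [0, 0, -40], [0, 0, 0]]' --gripper '[0, 0, 0, 0, 0, 0, 0, 0]'

```text
time_s: 23.85
eef_pos: [0.5915, 0.0004, 0.2153]
tcp_rot: [0.006, 0.154, 0.988, 0.0]
contact_force: [0.3, 0.1, 1.8]
width: 0.0925
grip_force: 0.0
```

Run:
```python
from h import *
h=np.load("h.npy");w=optics.snapshot("wrist");cv2.imwrite("pics/w8.png",cv2.resize(w["color"][:,:,::-1],(768,576),interpolation=cv2.INTER_CUBIC))
for x in(-.0945,-.0965,-.0985):print(x,np.array(projw(w,W(h,(x,0,.028))))*1.5)
print("foot",np.array(projw(w,W(h,(-.075,.03,.01))))*1.5,"hood",np.array(projw(w,W(h,(-.04,0,.044))))*1.5)
p,R,s=tcp();print(p,s["time_s"],s["contact_force"])
```

```text
-0.0945 [372.00884735 134.4471749 ]
-0.0965 [371.94756642 131.9258196 ]
-0.0985 [371.88635997 129.40607416]
foot [409.35634736 158.36878421] hood [373.57007003 205.34506043]
[5.90075564e-01 5.74569467e-04 2.11533763e-01] 23.9 [ 0.24780234  0.32187606 -0.19139081]
```

View pics/w8.png

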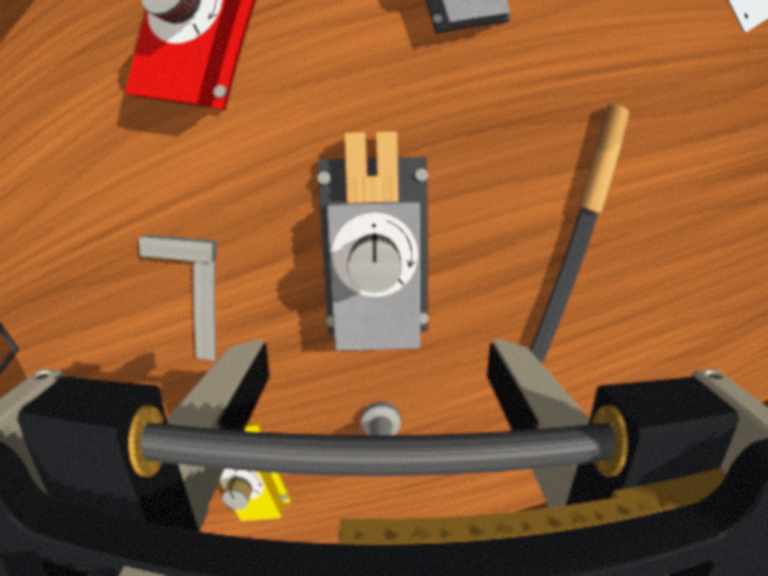

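The knob line at (375,248) points at the dot at (374,226). The pin end at row 132 is about 95–96 mm from the axis, the other tools are undisturbed and the robot is clear.

```bash
python3 -c "
from workcell import order
print(order.hand_in())"
```

```text
the job is handed in; nothing more can be done
None
```

I've handed the job in, but no verdict came back: the pin went in about 29 mm and was pressed on its stop with about 16 N, the knob is screwed back to the dot, and the other tools look untouched.

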